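# Offer up the cabinet flap and hold its hinge for the pin

## Robot

A 6-joint arm with a two-finger parallel gripper is mounted at the origin on the work surface. World frame = base frame: x ahead of the robot, y to its left, z up, the work surface at z = 0. Lengths are in m, angles in rad, forces in N, time in s.
With the tool pointing down it reaches from about 0.35 to 0.975 m from the base axis. Payload 4.9 kg.
Tool frame: the origin (TCP) lies midway between the tips of the shut fingers; the grasp point (between the pads) lies 19 mm behind it; z points along the fingers, y is the line along which they close (so a half turn about z gives the same grasp; the last joint's range is limited). The gripper opens to 85 mm and grips with 20 to 120 N. Pads are 22 mm wide; open, the fingers measure 114 mm over their backs; the gripper's body (76 mm by 85 mm) begins 54 mm behind the grasp point. The pads swing forward as they close: fully open they stand 13 mm farther back than shut.
Start: joints at [-1.305, 0.053, 1.613, -0, 1.476, -0.119], TCP at [0.235, -0.579, 0.203] pointing down, gripper open.
Joint ranges: [-3.01, 3.01], [-1.01, 2.22], [0.06, 2.58], [-1.02, 4.17], [0.09, 2.62], [-3.14, 3.14]. Speed limits (rad/s): [2.57, 2.57, 3.14, 3.14, 3.14, 3.14].

## Interface

Orientations are given as a rotation vector (axis times angle).
In Python, from station import ctrl gives the robot as it stands.
- The arm moves only by the shell command python3 -m handwheel 'ROWS' [FORCE]. ROWS is JSON, a list of rows, each an object with "gripper": the gripper command: -1 is fully open, 1 is shut, values between are in proportion; "offset": the shift along the tool's x, y, z in mm, a list of three; "rotation": the turn, a rotation vector about the tool's x, y, z in rad, a list of three. A call has exactly 8 rows; each row is the pose to reach, as a shift and turn from the pose commanded when the call began, along the tool's axes at that moment; what a row does not reach only later rows make up. A row lasts 1/8 s, in which the tool goes at most 62.5 mm and 10.7 degrees, less where a joint would pass 70% of its speed; a pose out of reach is approached as far as the arm can. A call with a gripper value outside its range is refused whole. The fingers move at their own pace and stop on an object; FORCE is the grip in N (left out, the last holds). Time passes only in rows, so rows that repeat a pose let the fingers close, or fill a call up. It gives the time, the measured TCP pose, the force, the opening and the grip force at its end, in the units of the state.
- ctrl.get_obs(): the state, without advancing time (a new reading comes with each control period).
- ctrl.get_image(name): name is "scene" or "side" or "wrist"; returns a dict with "image" (480x640x3 uint8, red, green, blue), "fovy" (degrees; the focal length in pixels is half the picture's height over the tangent of half this angle, whatever the lens; pixels are square), "cx", "cy" (the principal point, pixels), "xyz" and "attitude" of the camera in the world. Camera axes: x right, y up, looking along -z (the intrinsics and any distortion apply to the point x, -y, -z); pixel columns grow to the right and rows downward; lengths in m; the calibration is good to about 2 mm. A picture is of the moment at which its call begins. There is no depth.
- ctrl.finish_job(): hands the job in; it is judged then, once.
The state is a dict: "t": time; "q": joint angles; "dq": joint speeds; "effort": joint torques, N m; "tool_pos": TCP position; "tool_rot": TCP orientation; "contact_force": force on the tool from outside, world axes, zero at the start; "wrist_torque": the same for the moment, N m; "opening": finger opening in m; "grip_force": force on a finger pad.
Only numpy, scipy, OpenCV 4.12 (cv2) and the standard library are available. Lean on these libraries where they do the work, as an engineer would, in place of code of your own. Each camera call takes 0.05 s, during which the arm holds its last target. There are 200 camera calls.

## Task

The white supply cabinet's front flap is off and has to be hung again: pick the flap up by its bar pull, carry it to the cabinet and bring its hinge knuckles home into the gaps between the knuckles on the cabinet's top front edge, so that the pin holes line up all the way through and a colleague can slide the hinge pin in. Finish while still holding it there by the pull, level and lined up, without letting go and without leaning hard on the cabinet. Leave the phone, the hinge pin in its tray, the screwdriver and the bottle where they are.

Things in the scene. Friction and masses are not known exactly. Their poses are not given: they have to be found in the camera images.
- flap: Loose flap: white folded sheet-metal pan 130 (x) x 220 (y) x 15 mm (z), 0.25 to 0.47 kg, lying on the bench outer face up. Origin: centre of its underside; z out of the outer face; +x to its hinge edge (edge at x = 65). On the outer face: a 3 mm steel hinge leaf along that edge, a bar pull along y (point flap_pull) and a lock cap 3 mm high at x = -50.
- flap_pull (a point): Middle of the flap's bar pull: a straight square aluminium bar, 12 x 12 mm in section, 116 mm long along the flap's y, on posts at y = +-48. In the flap's frame at x = -15, y = 0, z = 43 mm: 28 mm above the outer face, 22 mm free under the bar. Axes as the flap's.
- flap_eye_a (a point): End of the flap's hinge axis, at the outer end of its +y knuckle: x = 66.2, y = 35.5, z = 24 mm in the flap's frame, axes as the flap's. The flap has two knuckles, steel tubes along y, 14 mm outside with a 9 mm hole, each 21 mm long (|y| from 14.5 to 35.5), standing just beyond its edge.
- flap_eye_b (a point): The other end of the flap's hinge axis, at the outer end of its -y knuckle: x = 66.2, y = -35.5, z = 24 mm in the flap's frame.
- cabinet: White sheet-metal cabinet, fixed on the bench, 180 deep (x) x 240 wide (y) x 180 mm high. Origin: centre of its underside, z up; open front towards its own -x (front face at x = -90). Lined up and level, the flap's axes are parallel to the cabinet's, its outer face is flush with the cabinet's top and its edge is 1.2 mm from the front; pushed till it touches, its hinge axis is 1.2 mm past centre.
- cabinet_knuckles (a point): Middle of the cabinet's hinge axis (along its y): x = -90, y = 0, z = 189 mm in its frame. Three steel knuckles, 14 mm outside with 9 mm holes, at y = -60 to -38, -12 to 12, 38 to 60; the flap's two fit the 26 mm gaps with 2.5 mm play each side, 2 mm above the top. The flap must come in level from the front: from above its edge would land on the knuckles.
- cabinet_eye_a (a point): Where flap_eye_a belongs: on the cabinet's hinge axis at x = -90, y = 35.5, z = 189 mm in the cabinet's frame, axes as the cabinet's.
- cabinet_eye_b (a point): Where flap_eye_b belongs: on the cabinet's hinge axis at x = -90, y = -35.5, z = 189 mm in the cabinet's frame.
- phone: Black phone 74 x 150 x 9 mm lying on top of the cabinet, behind the hinge; leave it. Origin: centre of its underside.
- pin: Steel hinge pin, 6 mm thick, 134 mm long with a 12 mm head, lying in a compartment of the shallow steel parts tray (90 x 180 x 22 mm) beyond the work; leave it for the colleague. Origin: under its middle.
- screwdriver: Screwdriver with a red handle, lying on the bench beyond the cabinet; leave it. Origin: on the bench under it.
- bottle: Amber bottle, 60 mm across and 130 mm high, standing on the bench beyond the flap; leave it. Origin: centre of its underside.

How it is judged:
On the way, in this order (a step that is already met when the one before it is completed fails the run):
1. the flap is lifted clear of the bench by the robot (height (world z) of flap above 0.05 m and contact force between the fingers and flap above 2 N), for 0.2 s.
2. the flap's knuckles are in the gaps and their holes line up with the cabinet's (x of flap_eye_a in the frame of cabinet_eye_a between -0.003 and 0.003 m and y of flap_eye_a in the frame of cabinet_eye_a between -0.003 and 0.003 m and z of flap_eye_a in the frame of cabinet_eye_a between -0.003 and 0.003 m and x of flap_eye_b in the frame of cabinet_eye_b between -0.003 and 0.003 m and y of flap_eye_b in the frame of cabinet_eye_b between -0.003 and 0.003 m and z of flap_eye_b in the frame of cabinet_eye_b between -0.003 and 0.003 m), for 0.2 s.
At the end, for the whole second after the job is handed in: The flap's hinge axis is on the cabinet's at both knuckle ends, within 3 mm each way (a 6 mm pin passes the 9 mm holes); the flap is level within 0.15 rad, still, at the cabinet's top edge, gripped (over 2 N) within 55 mm of the middle of its pull, and presses the cabinet with under 25 N (all of step 2 and angle between flap's own z axis and vertical below 0.15 rad and contact force between the fingers and flap above 2 N and distance between the grasp point and flap_pull below 0.055 m and contact force between flap and cabinet below 25 N and linear speed of flap below 0.02 m/s and height (world z) of flap above 0.15 m); the arm keeps its last pose, push and grip.
It fails at once if the phone on the cabinet is shoved out of its place (more than 25 mm) (distance of phone from where it was at the start of the episode above 0.025 m).
It fails at once if the hinge pin in its tray is shoved out of its place (more than 25 mm) (distance of pin from where it was at the start of the episode above 0.025 m).
It fails at once if the screwdriver is shoved out of its place (more than 25 mm) (distance of screwdriver from where it was at the start of the episode above 0.025 m).
It fails at once if the bottle is shoved out of its place (more than 25 mm) (distance of bottle from where it was at the start of the episode above 0.025 m).
It also fails if it takes over 45 s, if anything falls off the work surface, if the arm or the gripper's body presses on something with over 40 N, if the wrist force passes 120 N, or if a joint passes its speed limit or range.

## Working session

There is one attempt and no reset: what is moved stays moved. The work goes in short steps, Python scripts to look and compute and a shell command to move; the robot and the scene stay as the last step left them, time stands still between calls to the robot, and variables do not carry over. Pictures are saved under pics/ and viewed, at most 10 in all, crops included, and the job is handed in when it is done.

```bash
ls; mkdir -p pics; python3 - <<'E'
from station import ctrl
import cv2
o=ctrl.get_obs();print({k:o[k] for k in('t','tool_pos','tool_rot','contact_force','opening')})
for n in('scene','side','wrist'):
    d=ctrl.get_image(n);cv2.imwrite(f'pics/{n}0.png',d['image'][:,:,::-1]);print(n,{k:v for k,v in d.items() if k!='image'})
E
```

```text
pics
{'t': 0.0, 'tool_pos': array([ 0.23445193, -0.57862612,  0.20127823]), 'tool_rot': array([-3.08159948e+00, -6.00383458e-01,  2.19918660e-04]), 'contact_force': array([0.63314411, 0.06634995, 0.66621945]), 'opening': 0.08535371178330783}
scene {'fovy': 52.48644582751426, 'cx': 323.30534175606334, 'cy': 240.26127675493612, 'xyz': array([0.98392629, 0.3426463 , 0.66512955]), 'attitude': array([0.3686856 , 0.85873836, 2.21483702])}
side {'fovy': 57.61428259105481, 'cx': 320.93686256440003, 'cy': 229.8338386837354, 'xyz': array([0.47312994, 0.56061637, 0.5920908 ]), 'attitude': array([ 0.13198737, -1.24461545, -2.61803539])}
wrist {'fovy': 70.1896157705708, 'cx': 318.5365688417162, 'cy': 247.63973053328291, 'xyz': array([ 0.30159609, -0.55110921,  0.37304062]), 'attitude': array([-0.25645713,  0.17553633, -1.17576139])}
```

View pics/scene0.png

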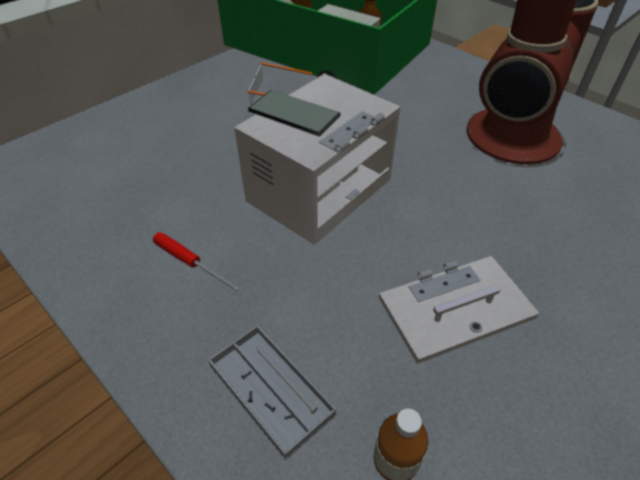

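View pics/side0.png

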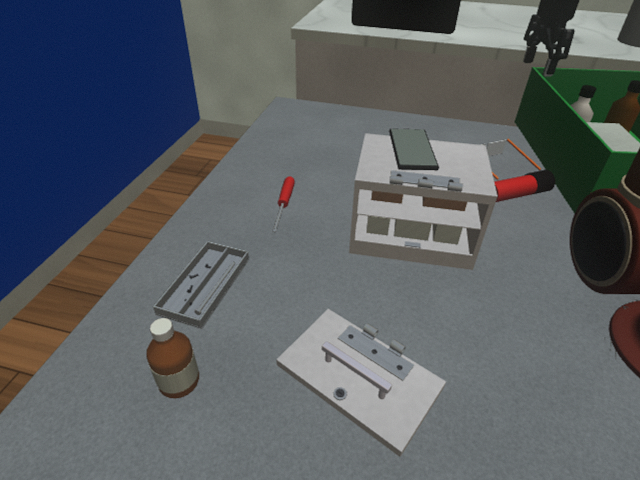

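View pics/wrist0.png

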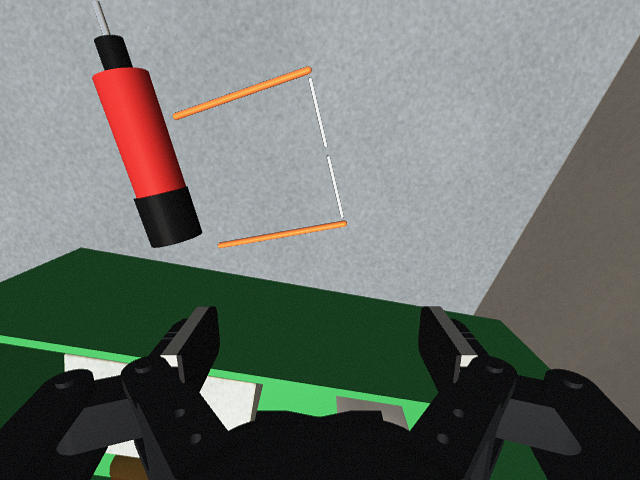

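Scene and side show the cabinet (front top edge at about (317,170)-(399,106) in scene and (358,183)-(496,196) in side). The flap's hinge edge is at about (380,297)-(494,258) and (332,310)-(445,381). The wrist camera sees only distractors. Next I fit both poses.

```bash
cat > h.py <<'E'
import numpy as np, cv2
from scipy.spatial.transform import Rotation as R
from scipy.optimize import least_squares
def proj(P,d):
    c=(np.atleast_2d(P)-d['xyz'])@R.from_rotvec(d['attitude']).as_matrix()
    f=240/np.tan(np.radians(d['fovy'])/2)
    return np.c_[d['cx']+f*c[:,0]/-c[:,2], d['cy']+f*c[:,1]/c[:,2]]
def place(p,L): # p=x,y,yaw(,z)
    c,s=np.cos(p[2]),np.sin(p[2]); L=np.atleast_2d(L)/1000.
    return L@np.array([[c,s,0],[-s,c,0],[0,0,1]])+[p[0],p[1],p[3] if len(p)>3 else 0]
E
cat > fit.py <<'E'
from h import *
from station import ctrl
D={n:ctrl.get_image(n) for n in('scene','side')}
flap={'scene':[((65,110,15),(380,297)),((65,-110,15),(494,258)),((-65,-110,15),(537,313)),((-65,110,15),(418,355)),((-50,0,18),(476,327))],
'side':[((65,110,15),(332,310)),((65,-110,15),(445,381)),((-65,-110,15),(403,452)),((-65,110,15),(278,362)),((-50,0,18),(340,393))]}
cab={'scene':[((-90,120,180),(317,170)),((-90,-120,180),(399,106)),((90,120,180),(237,127)),((90,-120,180),(325,76)),((-90,120,0),(315,243)),((90,120,0),(247,200))],
'side':[((-90,120,180),(358,183)),((-90,-120,180),(496,196)),((90,120,180),(365,135)),((90,-120,180),(490,145)),((-90,120,0),(350,252)),((-90,-120,0),(473,267))]}
for nm,M,p0 in(('flap',flap,(.6,.0,1)),('cab',cab,(.4,-.3,-1.5))):
    def res(p): return np.concatenate([(proj(place(p,[a for a,b in M[n]]),D[n])-[b for a,b in M[n]]).ravel() for n in M])
    s=min((least_squares(res,(p0[0],p0[1],y),loss='soft_l1') for y in np.arange(-3,3,1)),key=lambda s:s.cost)
    print(nm,s.x.round(4).tolist(),s.cost);print(res(s.x).reshape(-1,2).round(1).tolist())
E
python3 fit.py
```

```text
flap [0.4988, 0.1809, -1.9893] 19.80988541620928
[[0.0, -4.5], [-1.9, -2.4], [2.8, 0.0], [0.8, 3.5], [0.5, -0.9], [-3.1, -1.7], [1.7, 0.9], [-1.3, 0.1], [-1.2, -3.1], [0.5, -0.2]]
cab [0.4541, -0.1788, -1.4928] 29.178090952129715
[[-2.0, -0.1], [1.9, -0.6], [-1.7, -0.4], [-0.3, -3.1], [0.6, 3.8], [-0.1, 3.3], [-1.1, -3.4], [3.6, -0.1], [1.9, -2.0], [-2.7, 0.1], [0.3, 3.7], [0.5, 5.5]]
```

```bash
cat > ov.py <<'E'
from h import *
from station import ctrl
D={n:ctrl.get_image(n) for n in('scene','side')}
np.save('D.npy',D,allow_pickle=True)
C=[('scene',228,62),('scene',365,235),('side',338,120),('side',265,305)]
t=[]
for n,x,y in C:
    t.append(cv2.resize(D[n]['image'][y:y+150,x:x+200,::-1].copy(),(800,600),interpolation=cv2.INTER_CUBIC))
cv2.imwrite('pics/ov1.png',cv2.resize(np.vstack([np.hstack(t[:2]),np.hstack(t[2:])]),(800,600),interpolation=cv2.INTER_AREA))
E
python3 ov.py
```

```text
(no output)
```

View pics/ov1.png

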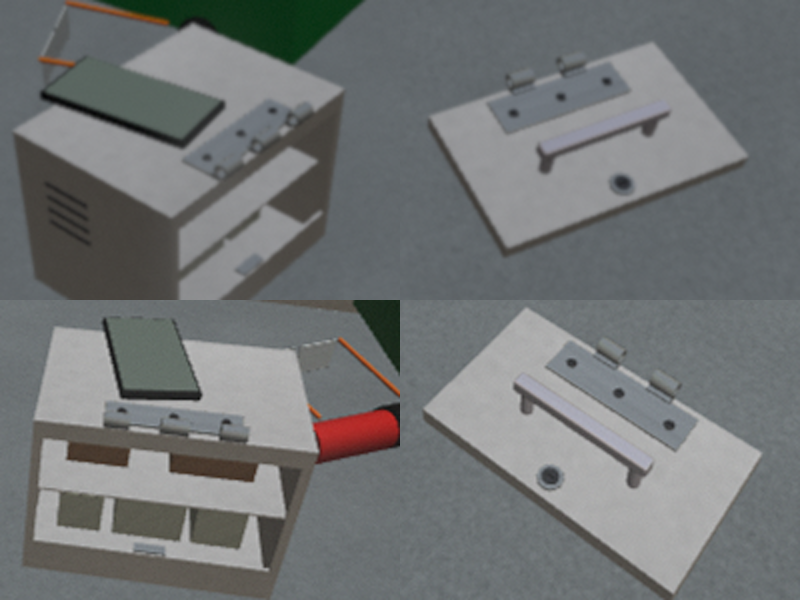

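The zoom shows corners, knuckles and bar clearly. I refit jointly with these better readings, allowing lens distortion.

```bash
cat >> h.py <<'E'
def projk(P,d,k=0,dr=None):
    A=R.from_rotvec(d['attitude'])
    if dr is not None: A=A*R.from_rotvec(dr)
    c=(np.atleast_2d(P)-d['xyz'])@A.as_matrix(); f=240/np.tan(np.radians(d['fovy'])/2)
    u=np.c_[c[:,0]/-c[:,2],c[:,1]/c[:,2]]; r2=(u**2).sum(1,keepdims=True)
    return u*(1+k*r2)*f+[d['cx'],d['cy']]
E
cat > fit2.py <<'E'
from h import *
D=np.load('D.npy',allow_pickle=True).item()
F=[(65,110,15),(65,-110,15),(-65,-110,15),(-65,110,15),(-50,0,18),(66.2,25,24),(66.2,-25,24),(-15,56,49),(-15,-56,49)]
K=[(-90,120,180),(-90,-120,180),(90,120,180),(90,-120,180),(-90,49,189),(-90,0,189),(-90,-49,189),(-90,120,0),(-90,-120,0)]
O={'scene':[[(380,295),(492.5,256),(538,313),(416.5,358.5),(476,326.5),(425,275),(451,266.5),(435.5,308.5),(499,288)],
[(313.5,171),(399.5,108),(235,127.5),(324.5,73.5),(340.5,148),(359,133.5),(377.5,119),(315,243),(390,180)]],
'side':[[(328.5,309),(445,381.5),(401,451),(277.5,360),(340,393),(370.5,330.5),(397.5,346.5),(324,345.5),(389,386.5)],
[(356,181),(495.5,196.5),(365,133.5),(486,143.5),(398.5,180.5),(427,183.5),(455,186),(350,253),(472.5,269)]]}
def res(p,raw=0):
    r=[]
    for i,n in enumerate(D):
        for j,M in enumerate((F,K)):
            r.append((projk(place(p[3*j:3*j+3],M),D[n],p[6+i],p[8+3*i:11+3*i])-O[n][j]))
    if raw:return r
    return np.concatenate([np.concatenate(r).ravel(),p[6:8]/.1,p[8:]/.002])
s=least_squares(res,[.5,.18,-1.99,.454,-.179,-1.493]+[0]*8,loss='soft_l1',x_scale=[.1]*6+[.1]*2+[.01]*6)
print(s.x.round(4).tolist(),s.cost)
for r in res(s.x,1):print(r.round(1).tolist())
print('handle',place(s.x[:3],(-15,0,43)),'knuck',place(s.x[3:6],(-90,0,189)))
E
python3 fit2.py
```

```text
[0.4998, 0.1819, -1.9878, 0.4559, -0.1797, -1.4949, -0.0441, -0.0323, 0.0006, -0.0, 0.0003, 0.0009, 0.0003, -0.0013] 28.643384980901
[[0.0, -1.5], [-1.2, 0.4], [-0.0, 0.3], [2.1, 0.7], [-0.1, 0.2], [0.5, -0.3], [-0.0, -0.2], [1.5, 0.6], [-1.2, -0.6]]
[[0.0, -0.5], [0.1, -1.3], [-0.5, -0.1], [-0.6, 0.8], [1.6, -3.0], [1.3, -1.9], [-0.2, 0.1], [-0.6, 4.4], [-0.7, 2.0]]
[[-0.1, -0.0], [0.6, -0.0], [-0.3, -0.1], [-1.0, -0.6], [-0.0, 0.0], [0.2, 0.2], [-0.1, 0.6], [0.8, -1.9], [-0.2, -0.1]]
[[-0.0, -1.5], [2.0, -0.7], [1.1, -0.4], [-0.5, 2.0], [-1.0, -0.8], [-0.6, -0.4], [0.8, 0.4], [-0.4, 2.5], [-0.5, 3.1]]
handle [[0.5058273  0.19563928 0.043     ]] knuck [[ 0.44908533 -0.08997426  0.189     ]]
```

```bash
cat >> h.py <<'E'
def go(pos,yaw):
    """offset mm / rotation in current tool axes to reach TCP pos with tool down and tool x at yaw"""
    from station import ctrl
    o=ctrl.get_obs(); A=R.from_rotvec(o['tool_rot'])
    T=R.from_matrix(np.array([[np.cos(yaw),np.sin(yaw),0],[np.sin(yaw),-np.cos(yaw),0],[0,0,-1]]))
    print('t',o['t'],'q',o['q'].round(2),'at',o['tool_pos'].round(4),'F',o['contact_force'].round(1),'open',round(o['opening'],4))
    print('offset',(A.inv().apply(np.array(pos)-o['tool_pos'])*1000).round(1).tolist(),'rot',(A.inv()*T).as_rotvec().round(4).tolist())
E
python3 -c "
from h import *
go((.5058,.1956,.2),-1.9878+np.pi/2)
go((.2345,-.5786,.35),.385)"
```

```text
t 0.35 q [-1.31  0.05  1.61 -0.    1.48 -0.12] at [ 0.2346 -0.5791  0.2023] F [-0.8  0.4  0.2] open 0.0853
offset [542.2, -616.3, 2.5] rot [-0.0004, 0.0001, 0.8018]
t 0.35 q [-1.31  0.05  1.61 -0.    1.48 -0.12] at [ 0.2346 -0.5791  0.2023] F [-0.8  0.4  0.2] open 0.0853
offset [0.2, -0.6, -147.7] rot [-0.0004, -0.0, -0.0002]
```

```bash
python3 -m handwheel '[{"gripper":-1,"offset":[0,0,-60],"rotation":[0,0,0]},{"gripper":-1,"offset":[0,0,-120],"rotation":[0,0,0]},{"gripper":-1,"offset":[20,-20,-170],"rotation":[0,0,0.05]},{"gripper":-1,"offset":[60,-68,-180],"rotation":[0,0,0.15]},{"gripper":-1,"offset":[100,-114,-180],"rotation":[0,0,0.25]},{"gripper":-1,"offset":[140,-159,-180],"rotation":[0,0,0.35]},{"gripper":-1,"offset":[180,-205,-180],"rotation":[0,0,0.45]},{"gripper":-1,"offset":[220,-250,-180],"rotation":[0,0,0.55]}]' 60
python3 -c "
from h import *
go((.5058,.1956,.2),-1.9878+np.pi/2)"
```

```text
t: 1.35
tool_pos: [0.3449, -0.2631, 0.3827]
tool_rot: [3.13, -0.265, 0.001]
contact_force: [2.0, -0.8, 0.3]
opening: 0.0852
grip_force: 0.0
t 1.35 q [-0.82 -0.45  1.75  0.    1.84  0.92] at [ 0.3449 -0.2631  0.3827] F [ 2.  -0.8  0.3] open 0.0852
offset [81.3, -479.3, 182.6] rot [0.0002, -0.0009, 0.2479]
```

```bash
python3 -m handwheel '[{"gripper":-1,"offset":[10,-58,0],"rotation":[0,0,0.03]},{"gripper":-1,"offset":[20,-116,0],"rotation":[0,0,0.06]},{"gripper":-1,"offset":[30,-174,0],"rotation":[0,0,0.1]},{"gripper":-1,"offset":[40,-232,0],"rotation":[0,0,0.14]},{"gripper":-1,"offset":[50,-290,20],"rotation":[0,0,0.18]},{"gripper":-1,"offset":[60,-340,50],"rotation":[0,0,0.21]},{"gripper":-1,"offset":[70,-390,80],"rotation":[0,0,0.24]},{"gripper":-1,"offset":[76,-435,110],"rotation":[0,0,0.248]}]'
python3 -c "
from h import *
go((.5058,.1956,.2),-1.9878+np.pi/2)"
```

```text
t: 2.35
tool_pos: [0.4915, 0.1535, 0.2717]
tool_rot: [-3.075, 0.644, -0.001]
contact_force: [0.8, 0.1, 0.6]
opening: 0.0852
grip_force: 0.0
t 2.35 q [ 0.16 -0.25  1.78 -0.    1.61  2.14] at [0.4915 0.1535 0.2717] F [0.8 0.1 0.6] open 0.0852
offset [-3.8, -44.3, 71.7] rot [-0.0003, -0.0007, 0.0043]
```

```bash
python3 -m handwheel '[{"gripper":-1,"offset":[2,-20,35],"rotation":[0,0,0]},{"gripper":-1,"offset":[4,-40,65],"rotation":[0,0,0]},{"gripper":-1,"offset":[4,-40,70],"rotation":[0,0,0]},{"gripper":-1,"offset":[4,-40,70],"rotation":[0,0,0]},{"gripper":-1,"offset":[4,-40,70],"rotation":[0,0,0]},{"gripper":-1,"offset":[4,-40,70],"rotation":[0,0,0]},{"gripper":-1,"offset":[4,-40,70],"rotation":[0,0,0]},{"gripper":-1,"offset":[4,-40,70],"rotation":[0,0,0]}]'
python3 - <<'E'
from h import *
from station import ctrl
go((.5058,.1956,.2),-1.9878+np.pi/2)
d=ctrl.get_image('wrist');np.save('W1.npy',d,allow_pickle=True)
cv2.imwrite('pics/w1.png',d['image'][:,:,::-1])
p=[.4998,.1819,-1.9878]
print(projk(place(p,[(65,110,15),(65,-110,15),(-65,-110,15),(-65,110,15),(66.2,25,24),(66.2,-25,24),(-15,58,49),(-15,-58,49)]),d).round(1).tolist())
E
```

```text
t: 3.35
tool_pos: [0.511, 0.1865, 0.2029]
tool_rot: [-3.074, 0.645, -0.001]
contact_force: [0.3, -0.4, 0.8]
opening: 0.0855
grip_force: 0.0
t 3.35 q [ 0.21 -0.14  1.8  -0.    1.48  2.2 ] at [0.511  0.1865 0.2029] F [ 0.3 -0.4  0.8] open 0.0855
offset [-8.5, -6.2, 2.9] rot [-0.0004, -0.0005, 0.0035]
[[393.8, 113.9], [381.0, 315.3], [269.8, 314.8], [261.6, 113.2], [391.2, 201.5], [388.1, 247.9], [311.9, 170.0], [312.0, 285.3]]
```

View pics/w1.png

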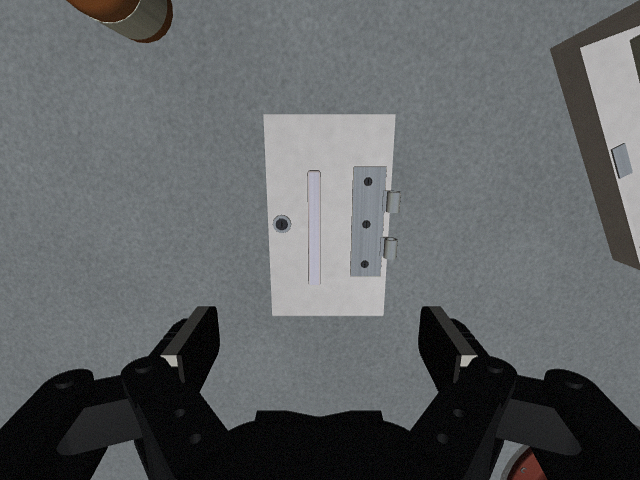

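The wrist view shows the flap within about 2 px of the prediction: bar from (314,170) to (314,284), knuckles at (393,201) and (390,247). The bar is 2 mm further towards the hinge than the fit says.

```bash
python3 -c "
from h import *
go((.505,.1938,.026),-1.9878+np.pi/2)"
```

```text
t 3.4 q [ 0.21 -0.14  1.8  -0.    1.48  2.2 ] at [0.5109 0.1866 0.2027] F [0.3 0.4 0.3] open 0.0855
offset [-8.4, -4.2, 176.7] rot [-0.0001, -0.0002, 0.0037]
```

```bash
python3 -m handwheel '[{"gripper":-1,"offset":[-8,-4,40],"rotation":[0,0,0.004]},{"gripper":-1,"offset":[-8,-4,90],"rotation":[0,0,0.004]},{"gripper":-1,"offset":[-8,-4,130],"rotation":[0,0,0.004]},{"gripper":-1,"offset":[-8,-4,155],"rotation":[0,0,0.004]},{"gripper":-1,"offset":[-8,-4,170],"rotation":[0,0,0.004]},{"gripper":-1,"offset":[-8,-4,176],"rotation":[0,0,0.004]},{"gripper":-1,"offset":[-8,-4,176],"rotation":[0,0,0.004]},{"gripper":-1,"offset":[-8,-4,176],"rotation":[0,0,0.004]}]'
python3 -c "
from h import *
go((.505,.1938,.026),-1.9878+np.pi/2)"
```

```text
t: 4.4
tool_pos: [0.5063, 0.1938, 0.0279]
tool_rot: [-3.072, 0.65, -0.003]
contact_force: [0.3, 0.2, 0.5]
opening: 0.0851
grip_force: 0.0
t 4.4 q [ 0.23  0.03  1.94 -0.    1.16  2.22] at [0.5063 0.1938 0.0279] F [0.3 0.2 0.5] open 0.0851
offset [-1.2, 0.5, 1.9] rot [-0.0015, -0.002, -0.0002]
```

```bash
python3 -m handwheel '[{"gripper":1,"offset":[-1,0,1],"rotation":[0,0,0]},{"gripper":1,"offset":[-1,0,1],"rotation":[0,0,0]},{"gripper":1,"offset":[-1,0,1],"rotation":[0,0,0]},{"gripper":1,"offset":[-1,0,1],"rotation":[0,0,0]},{"gripper":1,"offset":[-1,0,1],"rotation":[0,0,0]},{"gripper":1,"offset":[-1,0,1],"rotation":[0,0,0]},{"gripper":1,"offset":[-1,0,1],"rotation":[0,0,0]},{"gripper":1,"offset":[-1,0,1],"rotation":[0,0,0]}]' 80
```

```text
t: 5.4
tool_pos: [0.5043, 0.1939, 0.0255]
tool_rot: [3.073, -0.651, -0.0]
contact_force: [-0.5, 0.0, 0.4]
opening: 0.0002
grip_force: 0.0
```

```bash
python3 -m handwheel '[{"gripper":1,"offset":[0,0,-8],"rotation":[0,0,0]},{"gripper":1,"offset":[0,0,-30],"rotation":[0,0,0]},{"gripper":1,"offset":[0,0,-65],"rotation":[0,0,0]},{"gripper":1,"offset":[0,0,-105],"rotation":[0,0,0]},{"gripper":1,"offset":[0,0,-140],"rotation":[0,0,0]},{"gripper":1,"offset":[0,0,-160],"rotation":[0,0,0]},{"gripper":1,"offset":[0,0,-165],"rotation":[0,0,0]},{"gripper":1,"offset":[0,0,-165],"rotation":[0,0,0]}]' 80
python3 -c "
from h import *
go((.443,.05,.19),.076)"
```

```text
t: 6.4
tool_pos: [0.5038, 0.1938, 0.1895]
tool_rot: [3.073, -0.651, -0.002]
contact_force: [-0.1, -0.2, 0.4]
opening: 0.0002
grip_force: 0.0
t 6.4 q [ 0.23 -0.14  1.82  0.    1.46  2.22] at [0.5038 0.1938 0.1895] F [-0.1 -0.2  0.4] open 0.0002
offset [2.7, 156.1, -0.4] rot [0.0006, 0.0014, -0.4932]
```

The fingers closed on nothing. I look before going on.

```bash
python3 - <<'E'
from h import *
from station import ctrl
a=ctrl.get_image('side');b=ctrl.get_image('wrist')
np.save('D2.npy',{'side':a,'wrist':b},allow_pickle=True)
x=np.hstack([a['image'],b['image']])[:,:,::-1]
x=cv2.resize(x,(800,300),interpolation=cv2.INTER_AREA)
z=np.hstack([a['image'][290:460,220:440],b['image'][:,:][100:270,210:430]])[:,:,::-1]
cv2.imwrite('pics/s2.png',np.vstack([x,cv2.resize(z,(800,300),interpolation=cv2.INTER_CUBIC)]))
o=ctrl.get_obs();A=R.from_rotvec(o['tool_rot'])
print(projk(o['tool_pos'],b),projk(o['tool_pos'],a),A.apply([0,0,1]))
print('cam in tool',A.inv().apply(b['xyz']-o['tool_pos']),'look',A.inv().apply(R.from_rotvec(b['attitude']).apply([0,0,-1])))
E
```

```text
[[318.26386999 283.89513309]] [[365.7085663  297.71593867]] [-3.14305315e-03 -7.58170041e-04 -9.99994773e-01]
cam in tool [ 7.24480955e-02  1.31990180e-04 -1.71963239e-01] look [-2.88805045e-01 -2.51453148e-05  9.57387928e-01]
```

View pics/s2.png

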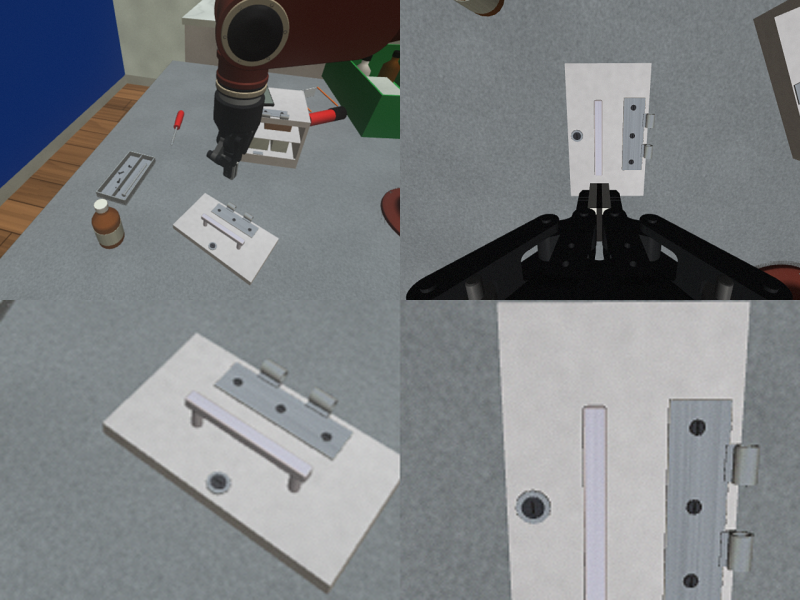

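```bash
python3 - <<'E'
from h import *
from station import ctrl
D=np.load('D2.npy',allow_pickle=True).item();o=ctrl.get_obs();A=R.from_rotvec(o['tool_rot'])
for h in(0,.01,.02,.03):
    P=o['tool_pos']+A.apply([[0,0,-h],[.011,0,-h],[-.011,0,-h]])
    print(h,projk(P,D['side'],-.032).round(1).tolist(),projk(P,D['wrist']).round(1).tolist())
w=D['wrist']['image'][270:345,270:370,::-1];s=D['side']['image'][220:295,325:425,::-1]
cv2.imwrite('pics/tip.png',cv2.resize(np.hstack([w,s]),(800,300),interpolation=cv2.INTER_CUBIC))
E
```

```text
0 [[365.7, 297.6], [358.3, 293.4], [373.1, 301.9]] [[318.3, 283.9], [318.3, 264.8], [318.2, 302.3]]
0.01 [[366.3, 292.1], [358.9, 287.9], [373.9, 296.4]] [[318.2, 291.5], [318.3, 271.5], [318.2, 310.8]]
0.02 [[367.0, 286.4], [359.5, 282.2], [374.7, 290.7]] [[318.2, 299.9], [318.2, 278.9], [318.2, 320.2]]
0.03 [[367.8, 280.6], [360.1, 276.4], [375.5, 284.9]] [[318.2, 309.4], [318.2, 287.3], [318.2, 330.7]]
```

View pics/tip.png

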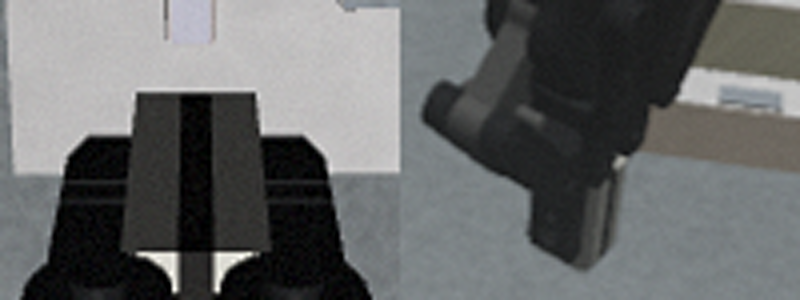

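The view from both cameras agrees that the real shut tips sit about 30-35 mm behind the reported TCP. So I closed just above the bar. The flap has not moved. I reopen and go about 30 mm lower, checking the force.

```bash
python3 -m handwheel '[{"gripper":-1,"offset":[0,0,0],"rotation":[0,0,0]},{"gripper":-1,"offset":[0,0,0],"rotation":[0,0,0]},{"gripper":-1,"offset":[0,0,0],"rotation":[0,0,0]},{"gripper":-1,"offset":[0,0,20],"rotation":[0,0,0]},{"gripper":-1,"offset":[0,0,60],"rotation":[0,0,0]},{"gripper":-1,"offset":[0,0,105],"rotation":[0,0,0]},{"gripper":-1,"offset":[0,0,140],"rotation":[0,0,0]},{"gripper":-1,"offset":[0,0,160],"rotation":[0,0,0]}]' 80
python3 -c "
from h import *
go((.505,.1938,-.005),-1.9878+np.pi/2)"
```

```text
t: 7.5
tool_pos: [0.502, 0.1934, 0.0269]
tool_rot: [3.072, -0.65, -0.007]
contact_force: [0.3, -0.1, 0.3]
opening: 0.085
grip_force: 0.0
t 7.5 q [0.23 0.03 1.95 0.   1.17 2.22] at [0.502  0.1934 0.0269] F [ 0.3 -0.1  0.3] open 0.085
offset [2.7, -1.7, 31.9] rot [0.0028, 0.0038, -0.0002]
```

```bash
python3 -m handwheel '[{"gripper":-1,"offset":[0,0,6],"rotation":[0,0,0]},{"gripper":-1,"offset":[0,0,12],"rotation":[0,0,0]},{"gripper":-1,"offset":[0,0,18],"rotation":[0,0,0]},{"gripper":-1,"offset":[0,0,24],"rotation":[0,0,0]},{"gripper":-1,"offset":[0,0,29],"rotation":[0,0,0]},{"gripper":-1,"offset":[0,0,32],"rotation":[0,0,0]},{"gripper":-1,"offset":[0,0,33],"rotation":[0,0,0]},{"gripper":-1,"offset":[0,0,33],"rotation":[0,0,0]}]' 80
python3 - <<'E'
from h import *
from station import ctrl
go((.505,.1938,-.005),-1.9878+np.pi/2)
b=ctrl.get_image('wrist');a=ctrl.get_image('side')
cv2.imwrite('pics/g.png',np.hstack([cv2.resize(b['image'],(400,300)),cv2.resize(a['image'][250:400,240:440],(400,300))])[:,:,::-1])
E
```

```text
t: 8.5
tool_pos: [0.5043, 0.1939, -0.0025]
tool_rot: [-3.073, 0.651, -0.0]
contact_force: [1.2, -0.1, -0.4]
opening: 0.0858
grip_force: 0.0
t 8.5 q [0.23 0.07 1.96 0.   1.11 2.22] at [ 0.5043  0.1939 -0.0025] F [ 1.2 -0.1 -0.4] open 0.0858
offset [0.7, -0.2, 2.5] rot [-0.0, -0.0001, -0.0002]
```

View pics/g.png

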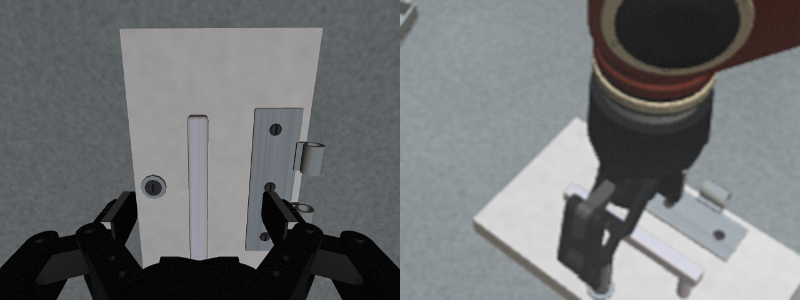

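Clear and straddling: the bar is at wrist column ~198 of 400, between fingers at ~118 and ~283. Closing.

```bash
python3 -m handwheel '[{"gripper":1,"offset":[0,0,1],"rotation":[0,0,0]},{"gripper":1,"offset":[0,0,1],"rotation":[0,0,0]},{"gripper":1,"offset":[0,0,1],"rotation":[0,0,0]},{"gripper":1,"offset":[0,0,1],"rotation":[0,0,0]},{"gripper":1,"offset":[0,0,1],"rotation":[0,0,0]},{"gripper":1,"offset":[0,0,1],"rotation":[0,0,0]},{"gripper":1,"offset":[0,0,1],"rotation":[0,0,0]},{"gripper":1,"offset":[0,0,1],"rotation":[0,0,0]}]' 80
```

```text
t: 9.6
tool_pos: [0.5045, 0.194, -0.0032]
tool_rot: [-3.073, 0.65, -0.0]
contact_force: [-1.2, 0.4, 2.5]
opening: 0.0105
grip_force: 78.5
```

```bash
python3 -m handwheel '[{"gripper":1,"offset":[0,0,-10],"rotation":[0,0,0]},{"gripper":1,"offset":[0,0,-30],"rotation":[0,0,0]},{"gripper":1,"offset":[0,0,-65],"rotation":[0,0,0]},{"gripper":1,"offset":[0,0,-105],"rotation":[0,0,0]},{"gripper":1,"offset":[0,0,-140],"rotation":[0,0,0]},{"gripper":1,"offset":[0,0,-160],"rotation":[0,0,0]},{"gripper":1,"offset":[0,0,-166],"rotation":[0,0,0]},{"gripper":1,"offset":[0,0,-166],"rotation":[0,0,0]}]' 80
python3 -c "
from h import *
go((.448,.061,.163),-1.4949+np.pi/2)"
```

```text
t: 10.6
tool_pos: [0.5036, 0.1937, 0.1612]
tool_rot: [3.073, -0.65, -0.003]
contact_force: [0.1, -0.5, -5.2]
opening: 0.0104
grip_force: 78.2
t 10.6 q [ 0.23 -0.12  1.85  0.    1.41  2.22] at [0.5036 0.1937 0.1612] F [ 0.1 -0.5 -5.2] open 0.0104
offset [3.0, 143.9, -1.6] rot [0.0007, 0.0018, -0.4931]
```

```bash
python3 -c "
from h import *
go((.438,.061,.163),-1.4949+np.pi/2)"
```

```text
t 10.6 q [ 0.23 -0.12  1.85  0.    1.41  2.22] at [0.5036 0.1937 0.1612] F [ 0.1 -0.5 -5.2] open 0.0104
offset [-6.2, 147.9, -1.6] rot [0.0007, 0.0018, -0.4931]
```

```bash
python3 -m handwheel '[{"gripper":1,"offset":[0,5,0],"rotation":[0,0,-0.08]},{"gripper":1,"offset":[-1,25,0],"rotation":[0,0,-0.2]},{"gripper":1,"offset":[-2,50,0],"rotation":[0,0,-0.32]},{"gripper":1,"offset":[-4,80,0],"rotation":[0,0,-0.42]},{"gripper":1,"offset":[-5,110,0],"rotation":[0,0,-0.48]},{"gripper":1,"offset":[-6,135,0],"rotation":[0,0,-0.493]},{"gripper":1,"offset":[-6,148,0],"rotation":[0,0,-0.493]},{"gripper":1,"offset":[-6,148,0],"rotation":[0,0,-0.493]}]' 80
python3 - <<'E'
from h import *
from station import ctrl
go((.438,.061,.163),-1.4949+np.pi/2)
b=ctrl.get_image('wrist');np.save('W3.npy',b,allow_pickle=True)
cv2.imwrite('pics/w3.png',cv2.resize(b['image'][:330,160:600,::-1],(800,600),interpolation=cv2.INTER_CUBIC))
o=ctrl.get_obs();print(o['tool_rot'])
c=[.4559,-.1797,-1.4949]
h=np.array([.438,.061]);f=[h[0]+.015*np.cos(c[2]),h[1]+.015*np.sin(c[2]),c[2],.165]
print(projk(place(c,[(-90,y,189) for y in(60,38,12,-12,-38,-60)]+[(-90,120,180),(-90,-120,180)]),b).round(1).tolist())
print(projk(place(f,[(66.2,y,24) for y in(35.5,14.5,-14.5,-35.5)]+[(65,110,15),(65,-110,15)]),b).round(1).tolist())
E
```

```text
t: 11.6
tool_pos: [0.4382, 0.0608, 0.1614]
tool_rot: [-3.139, -0.117, 0.002]
contact_force: [-0.5, 0.5, -4.7]
opening: 0.0105
grip_force: 78.4
t 11.6 q [-0.03 -0.38  2.07  0.    1.46  1.47] at [0.4382 0.0608 0.1614] F [-0.5  0.5 -4.7] open 0.0105
offset [-0.2, -0.2, -1.6] rot [-0.0006, 0.0015, -0.0016]
[-3.13868139e+00 -1.17852083e-01  1.25630444e-03]
[[684.0, 177.4], [668.3, 229.0], [651.3, 284.6], [637.0, 331.3], [622.9, 377.6], [611.9, 413.6], [708.2, 18.2], [574.2, 484.7]]
[[505.4, 233.8], [498.0, 278.7], [488.8, 335.2], [482.7, 372.6], [520.2, 46.2], [455.8, 471.2]]
```

View pics/w3.png

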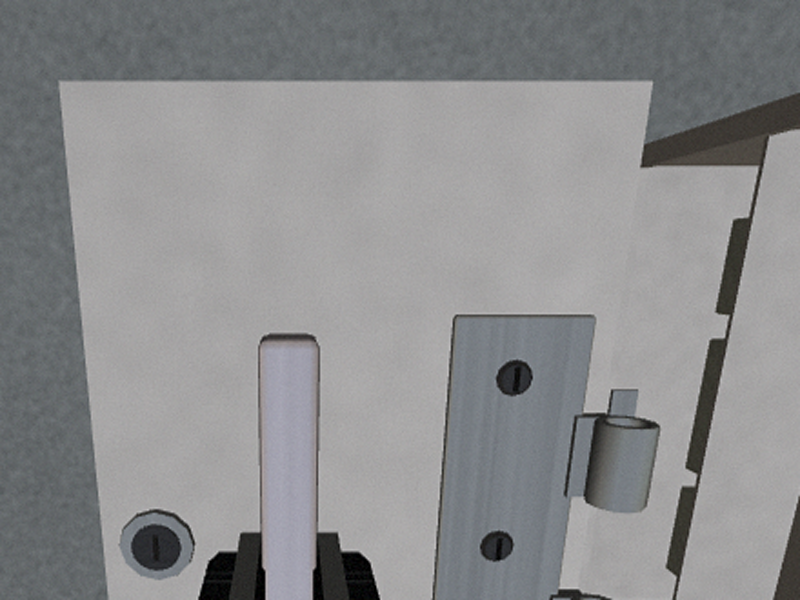

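The flap hangs straight in the gripper: its corner is at (518,45) and the +y knuckle end at (508,232), against predictions of (520,46) and (505,234). I move 45 mm closer for the last look at both sets of knuckles.

```bash
python3 -m handwheel '[{"gripper":1,"offset":[0,8,-1],"rotation":[0,0,0]},{"gripper":1,"offset":[0,18,-1],"rotation":[0,0,0]},{"gripper":1,"offset":[0,28,-1],"rotation":[0,0,0]},{"gripper":1,"offset":[0,36,-1],"rotation":[0,0,0]},{"gripper":1,"offset":[0,42,-1],"rotation":[0,0,0]},{"gripper":1,"offset":[0,45,-1],"rotation":[0,0,0]},{"gripper":1,"offset":[0,45,-1],"rotation":[0,0,0]},{"gripper":1,"offset":[0,45,-1],"rotation":[0,0,0]}]' 80
python3 - <<'E'
from h import *
from station import ctrl
D={n:ctrl.get_image(n) for n in('wrist','scene','side')};np.save('D4.npy',D,allow_pickle=True)
go((.438,.061,.165),-1.4949+np.pi/2)
rs=lambda n,x,y,w,h,W,H:cv2.resize(D[n]['image'][y:y+h,x:x+w,::-1],(W,H),interpolation=cv2.INTER_CUBIC)
L=rs('wrist',440,0,200,300,400,600)
cv2.imwrite('pics/w4.png',np.hstack([rs('wrist',440,180,200,300,400,600),np.vstack([rs('side',360,130,120,90,400,300),rs('scene',315,95,100,75,400,300)])]))
E
```

```text
t: 12.65
tool_pos: [0.4422, 0.0163, 0.1635]
tool_rot: [-3.139, -0.119, 0.0]
contact_force: [-1.3, -0.5, -4.3]
opening: 0.0102
grip_force: 78.5
t 12.8 q [-0.13 -0.38  2.06  0.    1.46  1.36] at [0.4422 0.0164 0.1635] F [ 0.3 -0.5 -5.6] open 0.0103
offset [-0.8, -44.8, -1.5] rot [-0.0001, -0.0, 0.0003]
```

View pics/w4.png

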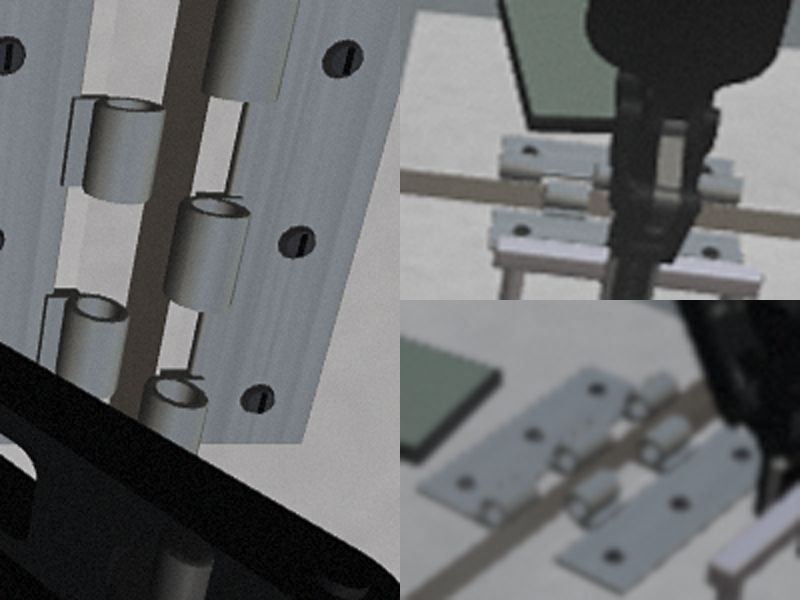

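The last view shows both knuckle rows. In the left tile, the flap's +y tube ends are at (134,104) and (101,308), and the cabinet's are at (220,207) and (180,390). I back-project them to the hinge height.

```bash
cat > bp.py <<'E'
from h import *
D=np.load('D4.npy',allow_pickle=True).item();d=D['wrist']
f=240/np.tan(np.radians(d['fovy'])/2);A=R.from_rotvec(d['attitude'])
def bp(t,z):
    u,v=t[0]/2+440,t[1]/2+180
    r=A.apply([(u-d['cx'])/f,-(v-d['cy'])/f,-1]);return d['xyz']+r*(z-d['xyz'][2])/r[2]
for k in (0,-.04):
    # undistort approx
    def bk(t,z):
        u=(np.array([t[0]/2+440,t[1]/2+180])-[d['cx'],d['cy']])/f;x=u.copy()
        for _ in range(10):x=u/(1+k*(x@x))
        r=A.apply([x[0],-x[1],-1]);return (d['xyz']+r*(z-d['xyz'][2])/r[2])*1000
    fa,fb,ca,cb=bk((134,104),.189),bk((101,308),.189),bk((220,207),.189),bk((180,390),.189)
    print('flap len',np.linalg.norm(fa-fb),'(50) cab len',np.linalg.norm(ca-cb),'(50)')
    yf=(fa-fb)/np.linalg.norm(fa-fb);yc=(ca-cb)/np.linalg.norm(ca-cb)
    F=fa-10.5*yf*1-25*yf*1; C=ca-12*yc   # axis middles (y=0)
    ex=np.array([yc[1],-yc[0],0])
    print('yaw flap',np.arctan2(-yf[0],yf[1]),'yaw cab',np.arctan2(-yc[0],yc[1]),'F',F,'C',C)
    print('need along cab x',(C-F)@ex,'along cab y',(C-F)@yc)
E
python3 bp.py
```

```text
flap len 50.84998294639751 (50) cab len 49.7103149294188 (50)
yaw flap -1.491228600567184 yaw cab -1.5004313004390342 F [448.5997052  -66.24727938 189.        ] C [449.43076689 -89.82790858 189.        ]
need along cab x 23.580706080741752 along cab y -0.8288775649017721
flap len 51.565621653642005 (50) cab len 51.042736980324015 (50)
yaw flap -1.4884045475406371 yaw cab -1.4907907003017062 F [448.77837613 -67.38036506 189.        ] C [449.25377532 -92.16678579 189.        ]
need along cab x 24.74512937284136 along cab y -1.5070597275589455
```

```bash
python3 - <<'E'
from h import *
d=np.load('W3.npy',allow_pickle=True).item()
L=np.array([(65,110,15),(-65,110,15),(-50,0,18),(66.2,35.5,24),(-15,58,49)])/1000
O=np.array([(518.6,44.6),(193,44.6),(246.4,300.3),(508,232),(319.5,186.5)])
for k in(0,-.04):
    def res(p,raw=0):
        Rm=R.from_euler('ZYX',p[3:6])
        e=projk(Rm.apply(L)+p[:3],d,k)-O
        return e if raw else np.r_[e.ravel(),(p[4:6])/.03]
    s=least_squares(res,[.438,.046,.165,-1.495,0,0],x_scale=[.1]*3+[.1]*3)
    print(s.x.round(4),res(s.x,1).round(1).tolist())
E
```

```text
[ 0.4397  0.0458  0.1656 -1.4931  0.0027 -0.0107] [[1.2, -0.3], [0.2, 0.4], [0.1, 1.1], [-1.6, -0.4], [0.0, -0.6]]
[ 0.4409  0.0456  0.167  -1.4914 -0.0023  0.0074] [[0.8, 0.4], [-0.1, 0.3], [0.1, 0.6], [-0.6, -0.7], [-0.2, -0.4]]
```

Flap is level, about 2 mm high and 1 mm too far along +y. I correct that, then slide in slowly.

```bash
python3 -m handwheel '[{"gripper":1,"offset":[-1,0,1],"rotation":[0,0,0.004]},{"gripper":1,"offset":[-1,0,2],"rotation":[0,0,0.004]},{"gripper":1,"offset":[-1,2,2],"rotation":[0,0,0.004]},{"gripper":1,"offset":[-1,4,2],"rotation":[0,0,0.004]},{"gripper":1,"offset":[-1,7,2],"rotation":[0,0,0.004]},{"gripper":1,"offset":[-1,9,2],"rotation":[0,0,0.004]},{"gripper":1,"offset":[-1,10,2],"rotation":[0,0,0.004]},{"gripper":1,"offset":[-1,10,2],"rotation":[0,0,0.004]}]' 80
python3 - <<'E'
from h import *
from station import ctrl
go((.4434,-.0074,.1615),-1.4949+np.pi/2)
D={'wrist':ctrl.get_image('wrist')};np.save('D5.npy',D,allow_pickle=True)
# track features from D4 by template matching
o=np.load('D4.npy',allow_pickle=True).item()['wrist']['image'];n=D['wrist']['image']
for nm,(u,v) in dict(fa=(134,104),fb=(101,308),ca=(220,207),cb=(180,390)).items():
    x,y=int(u/2+440),int(v/2+180);t=o[y-10:y+18,x-18:x+18]
    sr=n[y-40:y+48,x-60:x+50];m=cv2.matchTemplate(sr,t,cv2.TM_CCOEFF_NORMED);_,q,_,l=cv2.minMaxLoc(m)
    print(nm,q,l[0]-42,l[1]-30)
E
```

```text
t: 13.8
tool_pos: [0.442, 0.0061, 0.1615]
tool_rot: [-3.14, -0.113, -0.0]
contact_force: [0.3, -0.1, -4.2]
opening: 0.0104
grip_force: 78.5
t 13.8 q [-0.16 -0.38  2.07  0.    1.46  1.34] at [0.442  0.0061 0.1615] F [ 0.3 -0.1 -4.2] open 0.0104
offset [0.4, 13.5, 0.0] rot [-0.0001, -0.0001, -0.0043]
fa 0.4984913766384125 -2 0
fb 0.5256733298301697 -1 0
ca 0.923495888710022 -19 -1
cb 0.7364317774772644 -17 0
```

```bash
python3 -m handwheel '[{"gripper":1,"offset":[0,1.5,0],"rotation":[0,0,0]},{"gripper":1,"offset":[0,3,0],"rotation":[0,0,0]},{"gripper":1,"offset":[0,4.5,0],"rotation":[0,0,0]},{"gripper":1,"offset":[0,6,0],"rotation":[0,0,0]},{"gripper":1,"offset":[0,7.5,0],"rotation":[0,0,0]},{"gripper":1,"offset":[0,9,0],"rotation":[0,0,0]},{"gripper":1,"offset":[0,10,0],"rotation":[0,0,0]},{"gripper":1,"offset":[0,10,0],"rotation":[0,0,0]}]' 80
python3 -c "
from h import *
go((.4434,-.0074,.1615),-1.4949+np.pi/2)"
```

```text
t: 14.85
tool_pos: [0.4427, -0.0039, 0.1615]
tool_rot: [-3.14, -0.113, -0.0]
contact_force: [0.0, -0.3, -4.7]
opening: 0.0105
grip_force: 78.5
t 14.85 q [-0.18 -0.38  2.07  0.    1.46  1.32] at [ 0.4427 -0.0039  0.1615] F [ 0.  -0.3 -4.7] open 0.0105
offset [0.4, 3.5, 0.0] rot [-0.0, -0.0, -0.0042]
```

In the gaps without contact. I creep on until touch, to find the stop.

```bash
python3 -m handwheel '[{"gripper":1,"offset":[0,0.5,0],"rotation":[0,0,0]},{"gripper":1,"offset":[0,1,0],"rotation":[0,0,0]},{"gripper":1,"offset":[0,1.5,0],"rotation":[0,0,0]},{"gripper":1,"offset":[0,2,0],"rotation":[0,0,0]},{"gripper":1,"offset":[0,2.5,0],"rotation":[0,0,0]},{"gripper":1,"offset":[0,3,0],"rotation":[0,0,0]},{"gripper":1,"offset":[0,3.5,0],"rotation":[0,0,0]},{"gripper":1,"offset":[0,3.5,0],"rotation":[0,0,0]}]' 80
```

```text
t: 15.85
tool_pos: [0.443, -0.0074, 0.1615]
tool_rot: [-3.14, -0.113, -0.0]
contact_force: [-0.0, 0.3, -4.6]
opening: 0.0101
grip_force: 78.5
```

```bash
python3 -m handwheel '[{"gripper":1,"offset":[0,0.2,0],"rotation":[0,0,0]},{"gripper":1,"offset":[0,0.4,0],"rotation":[0,0,0]},{"gripper":1,"offset":[0,0.6,0],"rotation":[0,0,0]},{"gripper":1,"offset":[0,0.8,0],"rotation":[0,0,0]},{"gripper":1,"offset":[0,1,0],"rotation":[0,0,0]},{"gripper":1,"offset":[0,1,0],"rotation":[0,0,0]},{"gripper":1,"offset":[0,1,0],"rotation":[0,0,0]},{"gripper":1,"offset":[0,1,0],"rotation":[0,0,0]}]' 80
python3 -c "
from station import ctrl
o=ctrl.get_obs();print(o['tool_pos'],o['contact_force'],o['wrist_torque'])"
```

```text
t: 16.85
tool_pos: [0.443, -0.0083, 0.1615]
tool_rot: [-3.14, -0.113, -0.0]
contact_force: [-0.3, -0.7, -4.5]
opening: 0.0099
grip_force: 78.5
[ 0.44301812 -0.00833801  0.16152712] [-0.31669868 -0.71540379 -4.52228923] [ 0.06244614 -0.00852752 -0.02896811]
```

```bash
python3 -m handwheel '[{"gripper":1,"offset":[0,0.2,0],"rotation":[0,0,0]},{"gripper":1,"offset":[0,0.4,0],"rotation":[0,0,0]},{"gripper":1,"offset":[0,0.6,0],"rotation":[0,0,0]},{"gripper":1,"offset":[0,0.8,0],"rotation":[0,0,0]},{"gripper":1,"offset":[0,1,0],"rotation":[0,0,0]},{"gripper":1,"offset":[0,1,0],"rotation":[0,0,0]},{"gripper":1,"offset":[0,1,0],"rotation":[0,0,0]},{"gripper":1,"offset":[0,1,0],"rotation":[0,0,0]}]' 80
python3 - <<'E'
from h import *
from station import ctrl
o=ctrl.get_obs();print(o['tool_pos'],o['contact_force'],o['wrist_torque'])
n=ctrl.get_image('wrist');np.save('W6.npy',n,allow_pickle=True);n=n['image']
p=np.load('D4.npy',allow_pickle=True).item()['wrist']['image']
for nm,(u,v) in dict(fa=(134,104),ca=(220,207),cb=(180,390),scr=(297,242),fscr=(10,55)).items():
    x,y=int(u/2+440),int(v/2+180);t=p[y-10:y+14,x-12:x+16]
    sr=n[y-30:y+40,x-75:x+30];m=cv2.matchTemplate(sr,t,cv2.TM_CCOEFF_NORMED);_,q,_,l=cv2.minMaxLoc(m)
    print(nm,round(q,2),l[0]-63,l[1]-20)
E
```

```text
t: 17.85
tool_pos: [0.443, -0.0091, 0.1615]
tool_rot: [-3.139, -0.113, 0.0]
contact_force: [-1.8, 3.6, -3.5]
opening: 0.0102
grip_force: 78.6
[ 0.44297109 -0.00905869  0.1614901 ] [-1.78480685  3.62696095 -3.45845292] [0.59840974 0.21102225 0.08808414]
fa 0.71 -1 -1
ca 0.54 -53 -1
cb 0.31 -12 1
scr 0.98 -49 -1
fscr 0.97 0 0
```

It touches at y ≈ -0.009, where vision placed the stop. I back off 1.2 mm and hold.

```bash
python3 -m handwheel '[{"gripper":1,"offset":[0,-0.4,0],"rotation":[0,0,0]},{"gripper":1,"offset":[0,-0.8,0],"rotation":[0,0,0]},{"gripper":1,"offset":[0,-1.2,0],"rotation":[0,0,0]},{"gripper":1,"offset":[0,-1.3,0],"rotation":[0,0,0]},{"gripper":1,"offset":[0,-1.3,0],"rotation":[0,0,0]},{"gripper":1,"offset":[0,-1.3,0],"rotation":[0,0,0]},{"gripper":1,"offset":[0,-1.3,0],"rotation":[0,0,0]},{"gripper":1,"offset":[0,-1.3,0],"rotation":[0,0,0]}]' 80
python3 - <<'E'
from h import *
from station import ctrl
o=ctrl.get_obs();print(o['tool_pos'],o['contact_force'],o['wrist_torque'])
n=ctrl.get_image('wrist');n2=n['image']
p=np.load('W3.npy',allow_pickle=True).item()['image']
# flap features moved relative to hand since W3?
for nm,(x,y) in dict(lock=(246,300),corner=(518,45),corner2=(193,45),scr=(443,208),barend=(319,186)).items():
    t=p[y-10:y+11,x-12:x+13];sr=n2[y-25:y+26,x-27:x+28]
    m=cv2.matchTemplate(sr,t,cv2.TM_CCOEFF_NORMED);_,q,_,l=cv2.minMaxLoc(m);print(nm,round(q,2),l[0]-15,l[1]-15)
# screws as dark discs: flap & cabinet spacing -> heights of the two leaves
g=cv2.cvtColor(n2,cv2.COLOR_RGB2GRAY)
A=R.from_rotvec(n['attitude']);f=240/np.tan(np.radians(n['fovy'])/2)
b=cv2.inRange(g,0,75);N,_,st,c=cv2.connectedComponentsWithStats(b)
for i in range(1,N):
    if 40<st[i,4]<600 and c[i,0]>380:
        r=A.apply([(c[i,0]-n['cx'])/f,-(c[i,1]-n['cy'])/f,-1]);P=n['xyz']+r*(.183-n['xyz'][2])/r[2]
        print(st[i,4],st[i,2:4],c[i].round(1),(P*1000).round(1))
E
```

```text
t: 18.9
tool_pos: [0.443, -0.0081, 0.1615]
tool_rot: [3.14, 0.113, -0.0]
contact_force: [-0.2, -0.4, -4.0]
opening: 0.0102
grip_force: 78.5
[ 0.44299806 -0.00805016  0.16150326] [-0.19728534 -0.39848099 -4.00436705] [ 0.09544718 -0.02224357 -0.04848646]
lock 0.97 0 0
corner 0.63 -9 0
corner2 0.97 0 0
scr 0.97 0 0
barend 0.99 0 0
303 [20 20] [559.6 206.6] [ 496.7 -110.9  183. ]
299 [20 20] [442.2 207.2] [492.7 -59.  183. ]
70 [ 7 44] [473.1 250.6] [473.8 -76.8 183. ]
236 [18 17] [432.6 299.8] [447.9 -62.4 183. ]
240 [19 17] [541.  299.6] [ 451.7 -114.4  183. ]
197 [17 15] [525.  379.1] [ 406.6 -117.9  183. ]
```

The leaf screws confirm the fit: along the hinge within about 0.2 mm, yaw within 2 mrad, height within about 1 mm, and no contact force. I hand in.

```bash
python3 -c "
from station import ctrl
print(ctrl.finish_job())"
```

```text
the job is handed in; nothing more can be done
None
```

The flap is held by its pull, level, with its knuckles in the cabinet's gaps and the holes lined up within about 1 mm by my measurements; I handed the job in after about 19 s of the 45 s, and the judge gave no verdict.

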